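# Clear the V-cradle, then hold a dowel blank down in it

## Robot

A 6-joint arm with a two-finger parallel gripper is mounted at the origin on the work surface. World frame = base frame: x ahead of the robot, y to its left, z up, the work surface at z = 0. Lengths are in m, angles in rad, forces in N, time in s.
With the tool pointing down it reaches from about 0.375 to 0.925 m from the base axis. Payload 5.7 kg.
Tool frame: the origin (TCP) lies midway between the tips of the shut fingers; the grasp point (between the pads) lies 19 mm behind it; z points along the fingers, y is the line along which they close (so a half turn about z gives the same grasp; the last joint's range is limited). The gripper opens to 88 mm and grips with 3 to 60 N. Pads are 20 mm wide; open, the fingers measure 115 mm over their backs; the gripper's body (75 mm by 178 mm) begins 61 mm behind the grasp point.
Start: joints at [-1.33, 0.359, 1.51, -0, 1.272, -0.115], TCP at [0.209, -0.562, 0.189] pointing down, gripper open.
Joint ranges: [-2.97, 2.97], [-1.01, 2.36], [0.21, 2.38], [-0.96, 4.11], [0.2, 2.71], [-2.98, 2.98]. Speed limits (rad/s): [2.39, 2.39, 3.14, 3.14, 3.14, 3.14].

## Interface

Orientations are given as a unit quaternion [x, y, z, w].
In Python, from bench import move_ptp, servo_line, goto_joints, move_gripper, sleep, inverse_kinematics, capture, PlanningError, close_job, spot_in, silhouettes, current_clock, current_joint_pos, current_qvel, current_joint_torque, current_position, current_orientation, current_force, current_torque, current_finger_gap, current_grip_force gives the robot as it stands. Calls block until the motion is done:
- move_ptp(position, orientation): joint-space move of the TCP to a pose.
- servo_line(position, orientation=None, rate=0.15, contact_N=None): straight line of the TCP; orientation=None keeps the orientation; rate is the mean speed in m/s. With contact_N (N) it stops when the force on the tool has changed by that much, and returns True; else False.
- goto_joints(angles): joint-space move.
- move_gripper(opening): finger opening in m; the grip force is fixed at half the most; returns when the fingers have stopped.
- sleep(seconds).
- inverse_kinematics(position, orientation): joint angles nearest the present ones, or None.
- capture(name): name is "side" or "top"; returns a dict with "image" (400x640x3 uint8, blue, green, red), "range_z" (400x640 float32, m along the optical axis (not along the pixel's ray), 0 where there is no reading), "intrinsics" (3x3 intrinsics, pixels), "k1" (the pictures are not rectified: a ray, as slopes to the right and down, at radius r is drawn at 1 + k1 r^2 times it, then the intrinsics apply), "R" (3x3) and "t" (3): a world point X has camera coordinates R X + t. Camera axes: x right, y down, z forward; pixel columns grow to the right and rows downward; lengths in m; the calibration is good to about 2 mm. A picture is of the moment at which its call begins.
A pose or a line that the arm cannot do raises PlanningError and nothing moves.
- close_job(): hands the job in; it is judged then, once.
Trained networks look in the newest picture that a camera, given by its name, has taken for a name from the list of things; names that differ only in an ending like _2 or _b are one class to them, and where a whole thing is asked for, a point or a joint stands for the part that bears it (a point fixed in the world has none). Each returns a list of dicts, best first, with "conf" (0 to 1); they miss things now and then, are a little off and sometimes report something else, mostly with a low value. They report only what shows in the picture. A call takes as long as a camera call.
- spot_in(camera, query): "xy" ([column, row] in pixels, amid what is visible of it).
- silhouettes(camera, query): "region" (400x640 bool, what is visible of it) and "xy" ([column, row] in pixels, amid what is visible of it).
Readings, each from a call of its own:
- current_clock(): time.
- current_joint_pos(): joint angles.
- current_qvel(): joint speeds.
- current_joint_torque(): joint torques, N m.
- current_position(): TCP position.
- current_orientation(): TCP orientation.
- current_force(): force on the tool from outside, world axes, zero at the start.
- current_torque(): the same for the moment, N m.
- current_finger_gap(): finger opening in m.
- current_grip_force(): force on a finger pad.
Only numpy, scipy, OpenCV 4.12 (cv2) and the standard library are available. Lean on these libraries where they do the work, as an engineer would, in place of code of your own. Each camera call takes 0.05 s, during which the arm holds its last target. There are 200 camera calls.

## Task

A tin has been left standing in the gap of the wooden V-cradle: put it back upright on the low shelf, in line with the two tins there and close beside one end of their row, and leave it there. Then take the thick dowel blank off the bench, lay it lengthwise in the V, centred so that it sticks out about equally at both ends, and press it straight down with about a kilogram's push so that it bears firmly on both sloping sides; finish while still holding it pressed. Leave the other things on the bench where they are.

Things in the scene. Friction and masses are not known exactly. Their poses are not given: they have to be found in the camera images.
- cradle: fixed wooden V-cradle; base board 100 (x) by 170 (y) by 12 mm, origin at the centre of its underside (bench level), z up. A 90 degree V along y over the board's middle line, made of two supports 32 to 77 mm either side of the middle; the 64 mm gap between them is open down to the base board, room for fingers beside a dowel. All below 40 mm. The seated thick dowel has its axis 40 mm above the bench
- cheek_near: the V's two sloping faces on the cradle's -x side (one body, origin and axes as the cradle), at 45 degrees, from 2 mm out and 14 mm above the bench to 26 mm out and 38 mm up; rigid. A sideways load on the dowel takes it off one side
- cheek_far: the V's two sloping faces on the cradle's +x side (one body, origin and axes as the cradle), at 45 degrees, from 2 mm out and 14 mm above the bench to 26 mm out and 38 mm up; rigid. A sideways load on the dowel takes it off one side
- tin_c_center (a point): centre (half-way up, 40 mm) of the misplaced plain metal tin, 44 mm diameter (45 at the dark lid), 80 mm high, 0.1 to 0.2 kg; at the start it stands upright on the base board in the cradle's gap, its top 92 mm above the bench
- shelf: fixed low wooden shelf, a board 90 (x) by 280 (y) mm with its top 60 mm above the bench; origin under its centre at bench level, z up. Along its +x edge runs a lip 6 mm thick that stands 8 mm above the board, outside the 90 mm. The row of tins runs along its y axis, on its middle line
- tin_a_center (a point): centre (half-way up) of one of two tins on the shelf, same kind and size as the misplaced one; it stands on the shelf's middle line
- tin_b_center (a point): centre (half-way up) of the other tin on the shelf, 50 to 54 mm from the first towards the shelf's +y end; both loose. At one end of the pair at least, and often at both, there is room on the shelf for one more tin
- dowel_center (a point): centre of the thick dowel blank, a smooth round wooden cylinder 40 mm in diameter and 180 mm long, 0.11 to 0.22 kg, lying loose on the bench (it can roll); its axis is this point's y axis, x and z turn as it rolls
- thin_dowel_center (a point): centre of another dowel that is not wanted, 24 mm in diameter, 120 mm long, lying on the bench; axis along y
- tape: bystander: tape measure, 65 by 35 by 60 mm high, origin under its centre
- sanding_block: bystander: cork block 70 by 110 by 32 mm high, origin under its centre
- glue: bystander: upright glue bottle, 60 mm diameter, 170 mm high, origin under its centre
- mallet: bystander: hammer lying on the bench, along its x axis
- offcut: bystander: flat wooden offcut 60 by 140 by 20 mm high, origin under its centre
- square: bystander: try square lying on the bench, stock 120 mm along y, blade 160 mm along x, 18 mm high

How it is judged:
By the outcome, as a careful person would: the job done as asked, in the order asked, and still so for the second after the job is handed in, while the arm keeps its last pose, push and grip.
It also fails if it takes over 64 s, if anything falls off the work surface, if the arm or the gripper's body presses on something with over 40 N, if the wrist force passes 120 N, or if a joint passes its speed limit or range.

## Working session

There is one attempt and no reset: what is moved stays moved. The work goes in short steps, each a Python script; the robot and the scene stay as the last script left them, time stands still between calls to the robot, and variables do not carry over. Pictures are saved under pics/ and viewed, at most 10 in all, crops included, and the job is handed in when it is done.

```bash
ls; mkdir -p pics; cat > h.py <<'E'
import numpy as np, cv2
from bench import *
def cloud(c):
    K=np.array(c["intrinsics"]);h,w=c["range_z"].shape
    u,v=np.meshgrid(np.arange(w),np.arange(h))
    p=cv2.undistortPoints(np.stack([u,v],-1).reshape(-1,1,2).astype(np.float64),K,np.array([c["k1"],0,0,0,0.])).reshape(h,w,2)
    z=c["range_z"];P=np.dstack([p[...,0]*z,p[...,1]*z,z])
    W=(P-np.array(c["t"]))@np.array(c["R"])
    W[z<=0]=np.nan
    return W
E
python3 - <<'E'
from h import *
for n in ["side","top"]:
    c=capture(n); cv2.imwrite(f"pics/{n}0.png",c["image"]); W=cloud(c); np.save(f"{n}0.npy",W)
    print(n,(-np.array(c["R"]).T@np.array(c["t"])).round(3))
    for q in ["cradle","cheek_near","cheek_far","shelf","tin_a_center","dowel_center","thin_dowel_center","tape","sanding_block","glue","mallet","offcut","square"]:
        for s in silhouettes(n,q):
            m=s["region"]; P=W[m]; P=P[~np.isnan(P[:,0])]
            if len(P)==0: continue
            print(q,round(s["conf"],2),np.round(s["xy"]),m.sum(),"lo",np.percentile(P,3,axis=0).round(3),"hi",np.percentile(P,97,axis=0).round(3))
print(current_clock(),current_orientation())
E
```

```text
pics
side [0.437 0.575 0.723]
cradle 0.78 [372. 217.] 1776 lo [ 0.437 -0.167  0.005] hi [ 0.533 -0.015  0.038]
cheek_near 0.91 [384. 218.] 495 lo [ 0.448 -0.171  0.014] hi [ 0.482 -0.022  0.039]
cheek_far 0.84 [359. 219.] 277 lo [ 0.491 -0.068  0.017] hi [ 0.521 -0.022  0.039]
cheek_far 0.24 [385. 216.] 461 lo [ 0.448 -0.17   0.016] hi [ 0.48  -0.022  0.039]
cheek_far 0.23 [310. 141.] 240 lo [ 0.683 -0.347  0.011] hi [ 0.709 -0.234  0.026]
shelf 0.6 [317. 347.] 5688 lo [0.487 0.148 0.058] hi [0.58  0.392 0.069]
shelf 0.3 [319. 308.] 914 lo [0.51  0.219 0.061] hi [0.552 0.288 0.142]
tin_a_center 0.74 [399. 277.] 1880 lo [0.347 0.014 0.002] hi [0.42  0.147 0.023]
tin_a_center 0.6 [315. 310.] 808 lo [0.51  0.249 0.076] hi [0.549 0.288 0.142]
thin_dowel_center 0.57 [311. 142.] 285 lo [ 0.683 -0.351  0.001] hi [ 0.715 -0.234  0.026]
thin_dowel_center 0.29 [251. 221.] 789 lo [0.702 0.023 0.008] hi [0.758 0.074 0.062]
tape 0.84 [251. 221.] 840 lo [0.702 0.017 0.005] hi [0.759 0.074 0.062]
tape 0.72 [282. 184.] 1259 lo [ 0.676 -0.186  0.002] hi [ 0.75  -0.054  0.035]
tape 0.51 [315. 348.] 57
[... 1667 characters left out ...]
 hi [ 0.813 -0.046  0.028]
glue 0.9 [254.  96.] 875 lo [0.768 0.084 0.019] hi [0.811 0.134 0.171]
mallet 0.89 [384. 111.] 1426 lo [ 0.743 -0.291  0.013] hi [ 0.812 -0.046  0.028]
mallet 0.47 [287. 126.] 561 lo [0.702 0.017 0.006] hi [0.761 0.07  0.062]
offcut 0.84 [272. 278.] 1634 lo [0.348 0.013 0.015] hi [0.418 0.141 0.023]
offcut 0.51 [468. 242.] 1381 lo [ 0.391 -0.425  0.004] hi [ 0.536 -0.321  0.041]
offcut 0.16 [178. 215.] 544 lo [0.511 0.244 0.077] hi [0.549 0.285 0.142]
square 0.7 [256.  96.] 911 lo [0.768 0.084 0.009] hi [0.814 0.135 0.171]
square 0.63 [189. 143.] 1425 lo [0.681 0.145 0.002] hi [0.789 0.315 0.02 ]
1.4 [ 9.84214594e-01  1.76979184e-01 -8.41565336e-06 -3.72936119e-05]
```

View pics/top0.png

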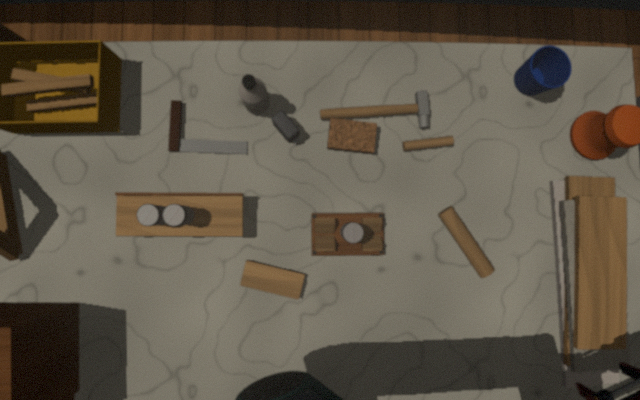

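View pics/side0.png

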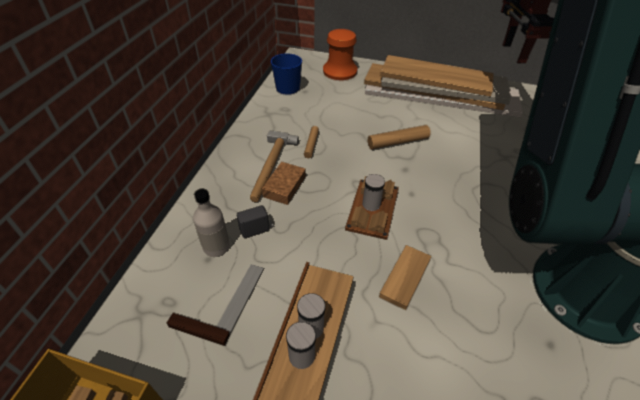

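```bash
cat > fit.py <<'E'
from h import *
from scipy import ndimage
for n in ["side","top"]:
    W=np.load(f"{n}0.npy")
    x,y,z=W[...,0],W[...,1],W[...,2]
    def rect(m,name):
        l,k=ndimage.label(m)
        for i in range(1,k+1):
            s=l==i
            if s.sum()<40: continue
            P=W[s]; r=cv2.minAreaRect(P[:,:2].astype(np.float32)*1000)
            print(n,name,s.sum(),np.round(r[0],1),np.round(r[1],1),round(r[2],1),"medz",np.median(P[:,2]).round(4))
    ws=(x>.3)&(x<.95)&(abs(y)<.6)
    rect((z>.134)&(z<.148)&ws,"shelftins")
    rect((z>.085)&(z<.098)&(y<0)&ws,"cradletin")
    rect((z>.052)&(z<.064)&(x<.6)&(y>.1),"shelfboard")
    rect((z>.064)&(z<.072)&(x<.62)&(y>.1),"lip")
    rect((z>.033)&(z<.044)&(x<.6)&(y<0)&(y>-.22),"cradtop")
    rect((z>.012)&(z<.05)&(x<.6)&(y<-.27),"dowel")
    rect((z>.037)&(z<.05)&(x<.6)&(y<-.27),"doweltop")
E
python3 fit.py
```

```text
side shelftins 69 [793.7 116.9] [24.8 13.5] 41.4 medz 0.1401
side shelftins 599 [531.2 266.8] [44.6 44.9] 82.6 medz 0.1404
side shelftins 688 [532.  319.3] [44.3 44.7] 16.3 medz 0.1402
side cradletin 54 [ 896.6 -576.5] [60.3 18.9] 58.9 medz 0.0911
side cradletin 103 [ 848.6 -527. ] [91.8 37.7] 20.6 medz 0.0913
side cradletin 257 [ 490.6 -101.8] [43.5 45.7] 11.3 medz 0.0927
side shelfboard 5127 [530.8 271.4] [266.6  91.6] 89.3 medz 0.0606
side lip 591 [578.6 273.4] [269.4   7.1] 89.2 medz 0.0685
side lip 47 [523.6 333.2] [37.  10.7] 29.6 medz 0.0677
side cradtop 80 [ 456.2 -152.4] [45.9 18.8] 88.0 medz 0.0356
side cradtop 56 [491.7 -88.9] [19.4 42.3] 85.3 medz 0.0376
side cradtop 85 [512.1 -44. ] [48.9 14.8] 89.5 medz 0.0364
side cradtop 85 [458. -43.] [15.3 47.2] 1.3 medz 0.0359
side cradtop 78 [ 81.6 -23.6] [18.4 43.6] 24.7 medz 0.0384
side dowel 965 [  359.5 -1350.3] [ 28.9 479.6] 89.9 medz 0.0305
side dowel 41 [   59.5 -1352.9] [20.  29.5] 67.2 medz 0.0339
side dowel 1978 [ 356.  -678.2] [492.  151.2] 1.8 medz 0.0238
side dowel 840 [ 463.  -375.3] [180.4  38.4] 33.5 medz 0.0344
si
[... 939 characters left out ...]
 60 [300.  530.8] [61.8  8.5] 5.7 medz 0.0687
top lip 63 [229.  530.4] [ 4.1 68.3] 89.7 medz 0.0673
top lip 52 [162.6 530.4] [ 4.3 57.8] 87.7 medz 0.0684
top cradtop 67 [513.5 -39.7] [34.3 16. ] 89.4 medz 0.0358
top cradtop 80 [ 510.9 -152.3] [13.  44.3] 5.0 medz 0.036
top cradtop 83 [459.9 -43.8] [43.4 13.6] 89.4 medz 0.0351
top cradtop 84 [ 457.  -153.2] [43.9 14.4] 85.1 medz 0.0357
top dowel 3318 [ 355.1 -678.4] [493.6 150.1] 1.6 medz 0.0215
top dowel 1335 [ 462.5 -376.2] [180.6  39.9] 34.2 medz 0.0364
top doweltop 513 [ 582.5 -684.6] [ 40.8 122.4] 3.3 medz 0.0389
top doweltop 475 [ 356.3 -609.2] [397.5  10.1] 1.6 medz 0.0446
top doweltop 588 [ 462.8 -377.2] [178.5  25.3] 34.2 medz 0.0392
```

```bash
cat >> h.py <<'E'
from scipy.spatial.transform import Rotation as Ro
def ori(a):
    "tool down, closing axis (tool y) at angle a deg from world x"
    c,s=np.cos(np.radians(a)),np.sin(np.radians(a)); y=np.array([c,s,0]);z=np.array([0,0,-1.]);x=np.cross(y,z)
    return Ro.from_matrix(np.c_[x,y,z]).as_quat()
def st(m=""):
    print(m,"t",round(current_clock(),1),"p",np.round(current_position(),4),"F",np.round(current_force(),1),"gap",round(current_finger_gap(),4),"grip",round(current_grip_force(),1))
E
python3 - <<'E'
from h import *
from scipy.optimize import least_squares
for n in ["side","top"]:
    P=np.load(f"{n}0.npy").reshape(-1,3); P=P[~np.isnan(P[:,0])]
    yy=P[:,1]+.098
    P=P[(abs(P[:,0]-.485)<.027)&(abs(yy)>.036)&(abs(yy)<.074)&(P[:,2]>.017)&(P[:,2]<.036)]
    # z = .012 + |d| , d = across distance from axis line
    f=lambda q:abs((P[:,0]-q[0])-q[1]*(P[:,1]+.098))+.012+q[2]-P[:,2]
    r=least_squares(f,[.485,0,0],loss="soft_l1",f_scale=.002); print(n,len(P),r.x.round(4),"yaw",np.degrees(r.x[1]).round(2),np.median(abs(r.fun)).round(4))
    W=np.load(f"{n}0.npy").reshape(-1,3)
    B=W[(abs(W[:,0]-.485)<.05)&(abs(W[:,1]+.098)<.11)&(W[:,2]>.008)&(W[:,2]<.05)]
    print(np.percentile(B[:,1],[.5,2,98,99.5]).round(4), "support inner/outer y", [ (np.percentile(S[:,1],[1,99])).round(4) for S in (B[(B[:,2]>.022)&(B[:,1]<-.127)],B[(B[:,2]>.022)&(B[:,1]>-.07)])])
for name,p,angs in [("tin",(.4906,-.102,.035),(0,180)),("shelf",(.5305,.2145,.083),(0,180)),("dowel",(.4627,-.3767,.006),(-56,124)),("V",(.485,-.098,.026),(0,180))]:
    for a in angs: print(name,a,None if (q:=inverse_kinematics(p,ori(a))) is None else np.round(q,2))
E
```

```text
side 251 [0.4849 0.0031 0.0009] yaw 0.18 0.0008
[-0.179  -0.1735 -0.0148 -0.0138] support inner/outer y [array([-0.1762, -0.1299]), array([-0.0679, -0.0206])]
top 541 [ 4.846e-01  6.800e-03 -2.000e-04] yaw 0.39 0.0013
[-0.1829 -0.1803 -0.0159 -0.0135] support inner/outer y [array([-0.1748, -0.1304]), array([-0.0661, -0.0221])]
tin 0 [-0.34  0.42  1.88 -0.    0.84 -0.34]
tin 180 [-0.34  0.42  1.88 -0.    0.84  2.8 ]
shelf 0 [ 0.26  0.44  1.69 -0.    1.02  0.26]
shelf 180 [ 0.26  0.44  1.69 -0.    1.02 -2.88]
dowel -56 [-0.8   0.57  1.69 -0.    0.89  0.18]
dowel 124 [-0.8   0.57  1.69 -0.    0.89 -2.96]
V 0 [-0.34  0.43  1.91 -0.    0.81 -0.34]
V 180 [-0.34  0.43  1.91 -0.    0.81  2.8 ]
```

```bash
python3 - <<'E'
from h import *
move_ptp([.4906,-.102,.18],ori(0)); st("above")
servo_line([.4906,-.102,.035],rate=.12,contact_N=6); st("down")
move_gripper(.03); st("grip")
servo_line([.4906,-.102,.20],rate=.15); st("lift")
c=capture("side"); cv2.imwrite("pics/s1.png",c["image"])
if .041<current_finger_gap()<.048:
    move_ptp([.5305,.2145,.20],ori(-.4)); st("hover")
    c=capture("top"); cv2.imwrite("pics/t1.png",c["image"]); W=cloud(c)
    for s in silhouettes("top","tin_c_center"):
        P=W[s["region"]];P=P[~np.isnan(P[:,0])];print(s["conf"],s["xy"],P.mean(0).round(3) if len(P) else 0)
    c=capture("side"); cv2.imwrite("pics/s2.png",c["image"]); W=cloud(c)
    for s in silhouettes("side","tin_c_center"):
        P=W[s["region"]];P=P[~np.isnan(P[:,0])];print(s["conf"],s["xy"],np.percentile(P,3,axis=0).round(3),np.percentile(P,97,axis=0).round(3))
E
```

```text
above t 3.4 p [ 0.4908 -0.1029  0.1801] F [-0.9  0.  -0.2] gap 0.0878 grip 0.0
down t 4.7 p [ 0.4912 -0.1022  0.0356] F [-0.4  0.1 -0. ] gap 0.0878 grip 0.0
grip t 5.5 p [ 0.4905 -0.102   0.035 ] F [-0.1  0.6  0.3] gap 0.0434 grip 30.0
lift t 6.7 p [ 0.4898 -0.1017  0.1991] F [-0.8 -0.7 -2.6] gap 0.0436 grip 30.0
hover t 8.0 p [0.5305 0.2134 0.1998] F [ 0.4 -0.1 -1.4] gap 0.0435 grip 30.0
0.69 [195.0, 214.5] [0.531 0.198 0.235]
0.8 [321.5, 251.9] [0.511 0.196 0.183] [0.549 0.234 0.259]
0.28 [225.3, 321.3] [0.68  0.151 0.004] [0.792 0.317 0.021]
```

View pics/s2.png

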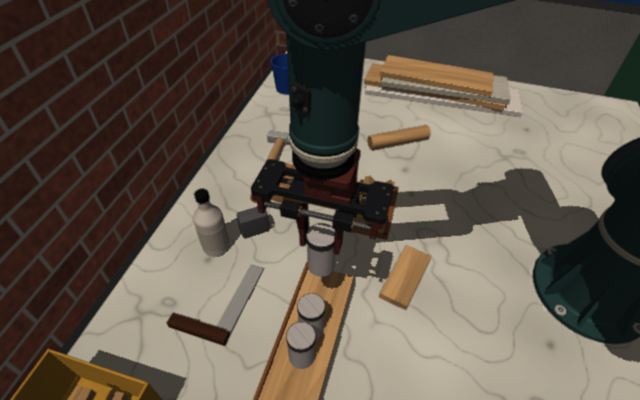

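The side view shows the tin upright in the gripper at (321,252), and the two row tins untouched at (311,308) and (301,345). I'll lower it onto the shelf now.

```bash
python3 - <<'E'
from h import *
servo_line([.5305,.2145,.096],ori(-.4),rate=.12); sleep(.2); st("near")
hit=servo_line([.5305,.2145,.078],rate=.02,contact_N=3); st(hit)
p=current_position()
move_gripper(.060); st("open")
servo_line([.5305,.2145,.20],rate=.12); st("up")
move_ptp([.47,-.1,.25],ori(-20))
for n in ["top","side"]:
    c=capture(n); W=cloud(c); np.save(f"{n}0.npy",W); cv2.imwrite(f"pics/{n}3.png",c["image"])
E
python3 fit.py | grep -E "shelftins|dowel|lip"
```

```text
near t 9.4 p [0.5311 0.2147 0.0968] F [ 0.3  0.8 -1. ] gap 0.0433 grip 30.0
True t 10.1 p [0.53   0.2145 0.0828] F [ 0.4 -0.5  3.3] gap 0.0432 grip 30.0
open t 10.5 p [0.5293 0.2142 0.0822] F [ 0.3 -0.1 -0.1] gap 0.0601 grip 0.0
up t 11.7 p [0.5299 0.2143 0.1992] F [-0.7 -0.7 -1. ] gap 0.0598 grip 0.0
side shelftins 70 [793.3 116. ] [24.9 13.9] 50.7 medz 0.1397
side shelftins 518 [529.9 214.5] [42.5 45.6] 15.1 medz 0.1406
side shelftins 603 [531.1 266.3] [45.5 44.4] 89.3 medz 0.1403
side shelftins 687 [532.1 319. ] [44.4 44.2] 16.4 medz 0.1403
side lip 579 [578.4 273.9] [268.    7.1] 89.2 medz 0.0686
side lip 42 [525.5 335.5] [32.9  8.1] 21.6 medz 0.0686
side dowel 1843 [   16.5 -1351.7] [ 29.1 834.7] 90.0 medz 0.0309
side dowel 164 [ 586.  -645.4] [29.4 95.3] 1.7 medz 0.0322
side dowel 268 [ 495.4 -613.4] [82.4 30.5] 1.4 medz 0.0217
side dowel 1213 [ 266.1 -665.2] [330.  144.3] 9.8 medz 0.0229
side dowel 833 [ 463.  -374.3] [179.5  40.6] 34.4 medz 0.0344
side doweltop 624 [   12.2 -1349.4] [ 24.2 820. ] 89.9 medz 0.0436
side doweltop 57 [ 591.1 -658.3] [23.3 70.5] 10.2 medz 0.0386
s
[... 317 characters left out ...]
elftins 407 [529.9 213.2] [44.9 44.6] 36.3 medz 0.1395
top shelftins 119 [327.9 558.5] [77.  28.7] 66.7 medz 0.1413
top lip 329 [578.4 279.5] [278.8   5.9] 89.0 medz 0.0674
top lip 64 [303. 531.] [60.5 15.3] 13.2 medz 0.0684
top lip 55 [222.7 531.2] [ 4.2 56. ] 89.1 medz 0.0675
top lip 58 [162.5 531.1] [ 5.2 58.9] 88.3 medz 0.0679
top dowel 3337 [ 355.1 -678.3] [493.  149.6] 1.3 medz 0.0215
top dowel 518 [ 498.2 -352.4] [95.7 38.6] 33.8 medz 0.0367
top doweltop 544 [ 582.3 -684.4] [ 39.9 124.3] 3.2 medz 0.0388
top doweltop 78 [ 519.7 -604.4] [70.5  5.8] 0.8 medz 0.0448
top doweltop 231 [ 502.4 -348.7] [83.6 25.6] 34.2 medz 0.0392
top doweltop 397 [ 318.9 -610. ] [321.8   9.4] 2.0 medz 0.0442
```

The tin stands at the right height, within 1 mm of the row's line, at a 52–53 mm pitch. Next is the dowel.

```bash
python3 - <<'E'
from h import *
move_gripper(.075)
o=ori(-56); x,y=.4627,-.3763
move_ptp([x,y,.12],o); sleep(.2); st("above")
hit=servo_line([x,y,.006],o,rate=.08,contact_N=6); st(("down",hit))
move_gripper(.02); st("grip")
if .036<current_finger_gap()<.044:
    servo_line([x,y,.14],rate=.1); st("lift")
    move_ptp([.4848,-.0985,.14],ori(-.3)); sleep(.3); st("over V")
    for n in ["top","side"]:
        c=capture(n); W=cloud(c); cv2.imwrite(f"pics/{n}4.png",c["image"])
        for s in silhouettes(n,"dowel_center"):
            P=W[s["region"]];P=P[~np.isnan(P[:,0])];r=cv2.minAreaRect(P[:,:2].astype(np.float32)*1000)
            print(n,s["conf"],s["xy"],np.percentile(P,2,axis=0).round(3),np.percentile(P,98,axis=0).round(3),r)
E
```

```text
above t 14.8 p [ 0.4635 -0.3753  0.1209] F [ 1.8  0.1 -0. ] gap 0.0751 grip 0.0
('down', False) t 16.4 p [ 0.463  -0.3766  0.0065] F [ 0.4 -0.5 -0.5] gap 0.0751 grip 0.0
grip t 17.4 p [ 0.4627 -0.3763  0.006 ] F [ 0.6 -0.7  0.3] gap 0.0198 grip 0.0
```

```bash
python3 - <<'E'
from h import *
print(Ro.from_quat(current_orientation()).as_matrix().round(3),ori(-56))
for n in ["top","side"]:
    c=capture(n); W=cloud(c); cv2.imwrite(f"pics/{n}5.png",c["image"])
    for s in silhouettes(n,"dowel_center"):
        P=W[s["region"]];P=P[~np.isnan(P[:,0])];r=cv2.minAreaRect(P[:,:2].astype(np.float32)*1000)
        print(n,s["conf"],s["xy"],np.percentile(P,2,axis=0).round(3),np.percentile(P,98,axis=0).round(3),r)
a=cv2.imread("pics/top5.png")[150:350,380:580];b=cv2.imread("pics/side5.png")[80:230,280:500]
cv2.imwrite("pics/c5.png",np.hstack([cv2.resize(a,(400,400)),cv2.resize(b,(400,400))]))
E
```

```text
[[ 0.829  0.559  0.   ]
 [ 0.559 -0.829 -0.   ]
 [ 0.     0.    -1.   ]] [0.95630476 0.2923717  0.         0.        ]
top 0.94 [457.5, 230.3] [ 0.384 -0.423  0.   ] [ 0.539 -0.318  0.043] ((454.6017150878906, -368.02734375), (190.4996337890625, 73.93545532226562), 20.962862014770508)
side 0.66 [395.6, 137.2] [ 0.388 -0.422  0.002] [ 0.541 -0.318  0.043] ((475.8562316894531, -393.337158203125), (178.16793823242188, 84.65641784667969), 33.091392517089844)
side 0.44 [224.0, 320.3] [0.679 0.144 0.004] [0.796 0.317 0.022] ((738.3999633789062, 225.59881591796875), (182.90573120117188, 119.87089538574219), 87.39432525634766)
```

View pics/c5.png

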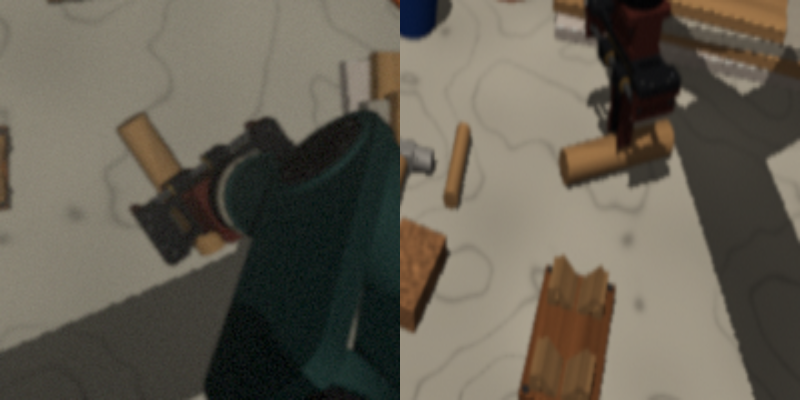

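The crops show the dowel still in its original place, its end at about (445,210) in the top view, with the gripper straddling it. That doesn't fit a gap reading of 0.020 with zero grip force, so I'll re-read the gauges.

```bash
python3 - <<'E'
from h import *
st("now"); sleep(.3); st("again")
move_gripper(.075); st("opened"); 
move_gripper(.03); st("closed"); sleep(.2); st()
c=capture("side"); cv2.imwrite("pics/s6.png",c["image"])
W=cloud(c)
cv2.imwrite("pics/c6.png",cv2.resize(c["image"][60:180,330:490],(800,600),interpolation=cv2.INTER_CUBIC))
E
```

```text
now t 17.6 p [ 0.4627 -0.3763  0.006 ] F [ 1.   0.2 -0.4] gap 0.0199 grip 0.0
again t 17.9 p [ 0.4627 -0.3763  0.006 ] F [-0.1 -0.2 -0.3] gap 0.0199 grip 0.0
opened t 18.8 p [ 0.4627 -0.3763  0.006 ] F [ 1.  -0.8 -0.1] gap 0.0749 grip 0.0
closed t 19.7 p [ 0.4627 -0.3763  0.006 ] F [ 0.1 -0.7 -0.4] gap 0.03 grip 0.0
 t 19.9 p [ 0.4627 -0.3763  0.006 ] F [ 0.6 -0.1  0.1] gap 0.0302 grip 0.0
```

View pics/c6.png

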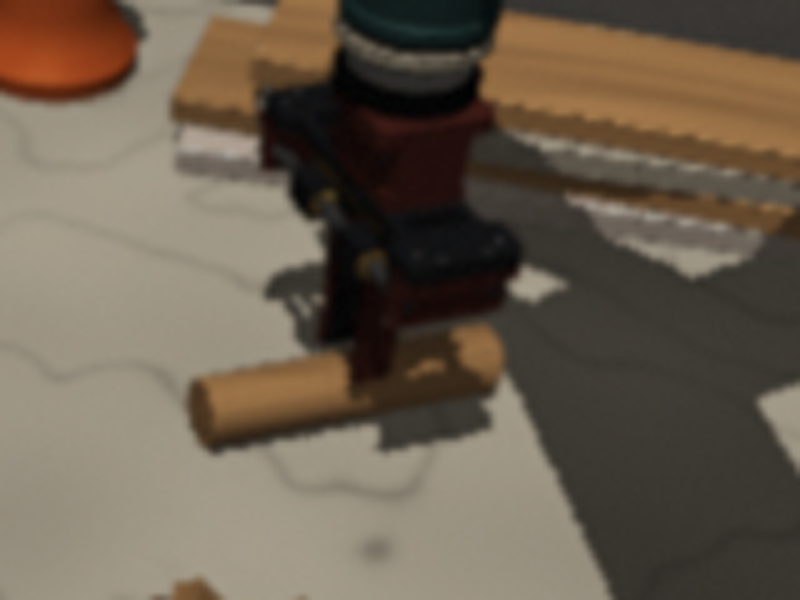

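The crop shows the near fingertip ending at about (370,380), half-way down the dowel's face rather than at the bench. That suggests the tips are really higher than the reported 6 mm, so I'll check with depth.

```bash
python3 - <<'E'
from h import *
for n in ["side","top"]:
    c=capture(n); W=cloud(c); x,y,z=W[...,0],W[...,1],W[...,2]
    im=c["image"].astype(int)
    # dowel parts clear of gripper
    d=np.array([np.cos(np.radians(34)),np.sin(np.radians(34))]); e=np.array([-d[1],d[0]])
    s=(x-.4627)*d[0]+(y+.3763)*d[1]; w=(x-.4627)*e[0]+(y+.3763)*e[1]
    for lo,hi in [(-.1,-.05),(.03,.06),(.06,.1)]:
        m=(s>lo)&(s<hi)&(abs(w)<.06)&(z>.012)&(z<.046)
        t=m&(z>np.nanpercentile(z[m],70)) if m.sum() else m
        print(n,lo,m.sum(),"w range",np.nanpercentile(w[m],[1,99]).round(4),"top w",np.nanmedian(w[t]).round(4),"z",np.nanmax(z[m]).round(4))
    m=(abs(s)<.03)&(abs(w)<.07)&(z>.01)&(z<.12)
    for zl in np.arange(.01,.12,.01):
        k=m&(z>zl)&(z<=zl+.01)
        if k.sum()>3: print("  z",zl.round(2),k.sum(),"s",np.nanpercentile(s[k],[5,95]).round(3),"w",np.nanpercentile(w[k],[5,95]).round(3),"bgr",im[k].mean(0).round())
q=current_joint_pos(); print(np.round(q,4), inverse_kinematics(current_position(),current_orientation()))
E
```

```text
side -0.1 163 w range [-0.0123  0.0183] top w -0.0001 z 0.0439
side 0.03 140 w range [-0.0123  0.0183] top w -0.0003 z 0.043
side 0.06 181 w range [-0.0177  0.0185] top w 0.0008 z 0.0434
  z 0.01 35 s [-0.027  0.026] w [0.014 0.018] bgr [28. 43. 58.]
  z 0.02 57 s [-0.025  0.027] w [0.014 0.019] bgr [36. 58. 80.]
  z 0.03 85 s [-0.028  0.027] w [-0.009  0.016] bgr [ 47.  75. 102.]
  z 0.04 70 s [-0.01   0.026] w [-0.018  0.023] bgr [31. 45. 63.]
  z 0.05 49 s [-0.009  0.011] w [-0.022  0.024] bgr [10. 12. 22.]
  z 0.06 42 s [-0.008  0.012] w [-0.02   0.024] bgr [11. 13. 23.]
  z 0.07 51 s [-0.008  0.012] w [-0.022  0.027] bgr [ 9. 10. 17.]
  z 0.08 36 s [-0.001  0.012] w [-0.025  0.025] bgr [10. 11. 19.]
  z 0.09 22 s [0.004 0.012] w [-0.024  0.028] bgr [ 8.  9. 18.]
  z 0.1 18 s [0.006 0.012] w [-0.026  0.028] bgr [10. 12. 20.]
  z 0.11 5 s [0.011 0.012] w [-0.027  0.03 ] bgr [18. 20. 24.]
top -0.1 127 w range [-0.008   0.0187] top w 0.002 z 0.0441
top 0.03 225 w range [-0.0187  0.0196] top w -0.0001 z 0.0443
top 0.06 230 w range [-0.0181  0.0179] top w -0.0002 z 0.0428
  z 0.01 4 s [-0.01   0.024] w [0.018 0.019] bgr [76. 89. 96.]
  z 0.02 33 s [-0.025  0.029] w [-0.019  0.02 ] bgr [63. 80. 95.]
  z 0.03 101 s [0.012 0.029] w [-0.014  0.016] bgr [ 58.  86. 109.]
  z 0.04 32 s [-0.004  0.025] w [-0.018  0.025] bgr [51. 70. 86.]
  z 0.05 8 s [-0.002  0.011] w [-0.021  0.025] bgr [35. 42. 47.]
  z 0.06 7 s [-0.001  0.011] w [-0.02  -0.014] bgr [37. 40. 44.]
  z 0.11 9 s [-0.01   0.013] w [-0.017  0.042] bgr [29. 35. 43.]
[-0.7985  0.5662  1.6902 -0.      0.8852  0.1788] [-7.98537791e-01  5.66228044e-01  1.69019106e+00 -3.97360797e-06
  8.85183221e-01  1.78810846e-01]
```

Both cameras show the dowel unmoved and the finger tips ending at z≈0.042, while the reported TCP z is 0.006. The true tips are therefore about 35 mm above the reported height, though x and y agree. The tin wasn't affected, because it was placed by contact. I'll open the gripper and descend slowly, guarded by contact.

```bash
python3 - <<'E'
from h import *
move_gripper(.075)
try:
    hit=servo_line([.4627,-.3763,-.045],ori(-56),rate=.025,contact_N=4); st(hit)
except PlanningError as e: print("PE",e)
c=capture("side"); W=cloud(c); x,y,z=W[...,0],W[...,1],W[...,2]
d=np.array([np.cos(np.radians(34)),np.sin(np.radians(34))]); e=np.array([-d[1],d[0]])
s=(x-.4627)*d[0]+(y+.3763)*d[1]; w=(x-.4627)*e[0]+(y+.3763)*e[1]
m=(abs(s)<.011)&(w>.034)&(w<.06)
print(np.nanpercentile(z[m],[0,5,50]).round(3), "body z at w>.06:",np.nanpercentile(z[(abs(s)<.04)&(w>.062)&(w<.1)&(z>.03)],[1,5,50]).round(3))
cv2.imwrite("pics/c7.png",cv2.resize(c["image"][60:180,330:490],(800,600),interpolation=cv2.INTER_CUBIC))
E
```

```text
True t 22.3 p [ 0.4627 -0.3762 -0.0331] F [ 0.2 -0.5  5.6] gap 0.0751 grip 3.1
[-0.001  0.008  0.227] body z at w>.06: [0.082 0.086 0.119]
```

View pics/c7.png

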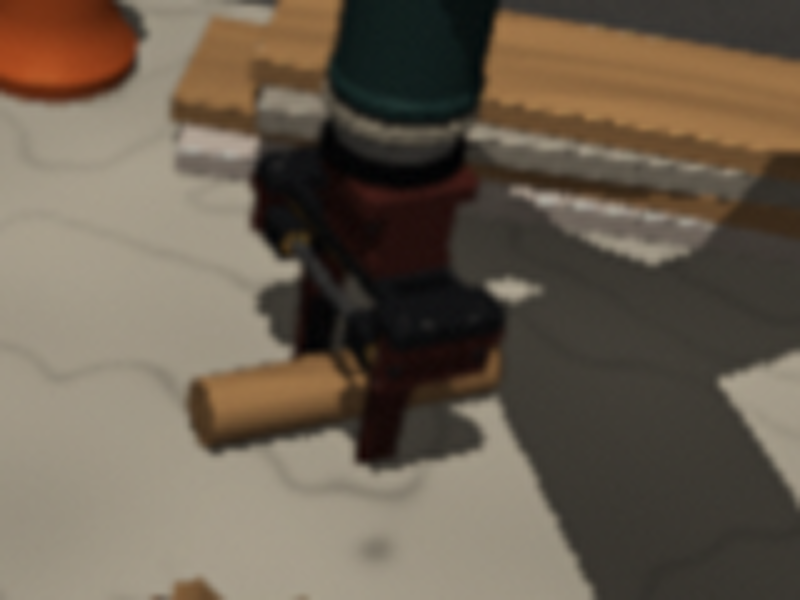

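The fingertips touch the bench at reported z = −0.033, seen at (380,455) in the crop, with the dowel between the fingers. The height offset is about 33 mm, so I'll apply it.

```bash
python3 - <<'E'
from h import *
x,y=.4627,-.3763
servo_line([x,y,-.027],ori(-56),rate=.03); sleep(.1)
move_gripper(.02); st("grip")
if .036<current_finger_gap()<.044:
    servo_line([x,y,.10],rate=.1); st("lift")
    move_ptp([.4848,-.0985,.10],ori(-.3)); sleep(.3); st("over V")
    for n in ["top","side"]:
        c=capture(n); W=cloud(c); cv2.imwrite(f"pics/{n}8.png",c["image"])
        x_,y_,z_=W[...,0],W[...,1],W[...,2]
        for sg in (-1,1):
            m=(abs(x_-.4848)<.03)&(sg*(y_+.0985)>.045)&(sg*(y_+.0985)<.11)&(z_>.1)&(z_<.2)
            P=W[m]; print(n,sg,m.sum(),"x",np.percentile(P[:,0],[2,98]).round(4),"y",np.percentile(P[:,1],[1,99]).round(4),"z",np.percentile(P[:,2],[2,98]).round(4))
E
```

```text
grip t 23.5 p [ 0.4628 -0.3764 -0.027 ] F [ 0.1  0.  -0. ] gap 0.0396 grip 30.0
lift t 24.9 p [ 0.4623 -0.3759  0.0993] F [ 0.2 -0.2 -2. ] gap 0.0397 grip 30.0
over V t 26.3 p [ 0.485  -0.0994  0.1   ] F [-0.5 -0.2 -2.7] gap 0.0395 grip 30.0Traceback (most recent call last):
  File "<stdin>", line 13, in <module>
    return _quantile_unchecked(
        a, q, axis, out, overwrite_input, method, keepdims, weights)
    return _ureduce(a,
                    func=_quantile_ureduce_func,
    ...<5 lines>...
                    overwrite_input=overwrite_input,
                    method=method)
    r = func(a, **kwargs)
    result = _quantile(arr,
                       quantiles=q,
    ...<2 lines>...
                       out=out,
                       weights=wgt)
    slices_having_nans = np.isnan(arr[-1, ...])
                                  ~~~^^^^^^^^^
IndexError: index -1 is out of bounds for axis 0 with size 0
```

```bash
cat > meas.py <<'E'
from h import *
def dow(n,zlo,zhi,tag):
    c=capture(n); W=cloud(c); cv2.imwrite(f"pics/{n}{tag}.png",c["image"])
    x,y,z=W[...,0],W[...,1],W[...,2]
    for sg in (-1,1):
        for a,b in ((.025,.115),(.045,.06),(.07,.085)):
            m=(abs(x-.4848)<.03)&(sg*(y+.0985)>a)&(sg*(y+.0985)<b)&(z>zlo)&(z<zhi); P=W[m]
            if len(P)>8: print(n,sg,len(P),"x",np.percentile(P[:,0],[2,98]).round(4),"y",np.percentile(P[:,1],[1,99]).round(4),"z",np.percentile(P[:,2],[2,98]).round(4))
E
python3 - <<'E'
from meas import *
dow("top",.115,.18,9); dow("side",.115,.18,9)
E
```

```text
top 1 503 x [0.4674 0.5053] y [-0.061  -0.0092] z [0.1495 0.1686]
top 1 156 x [0.4672 0.5051] y [-0.053  -0.0386] z [0.1496 0.1685]
top 1 140 x [0.4676 0.5054] y [-0.0273 -0.0149] z [0.1502 0.1687]
side -1 194 x [0.4686 0.5029] y [-0.1868 -0.1243] z [0.156  0.1694]
side -1 35 x [0.4689 0.5031] y [-0.1576 -0.1437] z [0.1557 0.1678]
side -1 52 x [0.4698 0.5019] y [-0.1827 -0.1688] z [0.1594 0.1698]
side 1 609 x [0.4668 0.5042] y [-0.0726 -0.0084] z [0.1331 0.1688]
side 1 92 x [0.467  0.5041] y [-0.0532 -0.0386] z [0.1531 0.1689]
side 1 102 x [0.4671 0.5052] y [-0.0284 -0.0136] z [0.1511 0.1685]
```

View pics/side9.png

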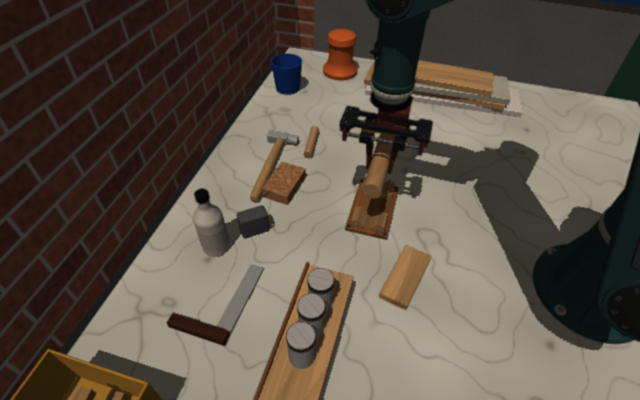

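The dowel is level over the V at (377,170), with its ends at y ≈ −0.188 and −0.008, so its centre is at −0.098. The three tins stand in a row. I'll lower it guarded, then null the sideways force.

```bash
python3 - <<'E'
from h import *
F=lambda n=8:(np.mean([(sleep(.03),current_force())[1] for _ in range(n)],0))
o=ori(-.3); X,Y=.4842,-.0988
servo_line([X,Y,.004],o,rate=.1); sleep(.3)
F0=F(12); print("F0",F0.round(2))
hit=servo_line([X,Y,-.011],o,rate=.012,contact_N=2.5); st(hit); z=current_position()[2]
f=F()-F0; print(f.round(2),np.round(current_torque(),2))
print("z",z)
E
```

```text
F0 [-0.04 -0.06 -1.87]
True t 29.1 p [ 0.4842 -0.0988 -0.0067] F [ 0.9 -0.5  3.1] gap 0.0394 grip 30.0
[ 0.94 -0.17  6.34] [-0.06 -0.25  0.28]
z -0.006727289356592961
```

```bash
python3 - <<'E'
from h import *
def FT(n=10):
    a=[(sleep(.02),np.r_[current_force(),current_torque()])[1] for _ in range(n)]; return np.mean(a,0)
o=ori(-.3); X,Y=.4842,-.0988; Z=current_position()[2]
p=None
for i in range(12):
    f=FT(); print(i,round(X,5),round(Z,5),f.round(2),"t",round(current_clock(),1))
    if abs(f[2]-10)<1 and abs(f[0])<.8: break
    Z-=np.clip((10-f[2])*.00004,-.0003,.0003)
    X+=np.clip(f[0]*.00008,-.0003,.0003)
    servo_line([X,Y,Z],o,rate=.01); sleep(.15)
st("end")
E
```

```text
0 0.4842 -0.00676 [ 1.26 -0.2   5.34 -0.07 -0.28  0.25] t 29.5
1 0.4843 -0.00695 [-0.13 -0.14  6.02 -0.04 -0.05  0.25] t 30.1
2 0.48429 -0.00711 [-0.71  0.27  7.77 -0.02  0.04  0.25] t 30.7
3 0.48423 -0.0072 [-0.62  0.46  8.69  0.02  0.05  0.26] t 31.2
4 0.48418 -0.00725 [-0.82  0.45  8.99  0.01  0.06  0.25] t 31.8
5 0.48412 -0.00729 [-0.94  0.54  9.46  0.04  0.05  0.24] t 32.4
6 0.48404 -0.00731 [-0.44  0.56  9.4   0.07  0.02  0.25] t 32.9
end t 32.9 p [ 0.4842 -0.0988 -0.0068] F [-0.4 -0.7  9.6] gap 0.0394 grip 30.0
```

```bash
python3 - <<'E'
from h import *
def FT(n=12):
    a=[(sleep(.02),np.r_[current_force(),current_torque()])[1] for _ in range(n)]; return np.mean(a,0)
X,Y,Z,A=.48404,-.0988,-.00731,-.3
for i in range(12):
    if i==0: A+=.15
    else:
        A+=np.clip(f[5]*.6,-.25,.25); Z-=np.clip((10-f[2])*.00003,-.0002,.0002); X+=np.clip(f[0]*.00005,-.0002,.0002)
    servo_line([X,Y,Z],ori(A),rate=.01); sleep(.2)
    f=FT(); print(i,round(X,5),round(Z,5),round(A,2),f.round(2),"t",round(current_clock(),1))
    if abs(f[5])<.06 and abs(f[2]-10)<.8 and abs(f[0])<.7: break
    if i==2 and f[5]>.3: print("worse"); break
from meas import dow
dow("top",.042,.09,10); dow("side",.042,.09,10)
st("end")
E
```

```text
0 0.48404 -0.00731 -0.15 [-0.46  0.49  9.15  0.04 -0.01  0.16] t 33.6
1 0.48402 -0.00734 -0.06 [-0.68  0.48  9.07  0.03 -0.01  0.08] t 34.2
2 0.48398 -0.00736 -0.01 [-0.69  0.49  9.11  0.05  0.    0.01] t 34.9
3 0.48395 -0.00739 -0.01 [-0.46  0.49  9.72  0.04  0.01 -0.01] t 35.5
top 1 336 x [0.4677 0.5036] y [-0.0556 -0.0106] z [0.0449 0.0619]
top 1 103 x [0.4677 0.5034] y [-0.0533 -0.0394] z [0.0468 0.0617]
top 1 113 x [0.4679 0.5036] y [-0.0285 -0.015 ] z [0.0445 0.0623]
side -1 121 x [0.4673 0.5038] y [-0.1691 -0.124 ] z [0.046  0.0618]
side -1 32 x [0.4709 0.5006] y [-0.1582 -0.1467] z [0.0508 0.0624]
side 1 441 x [0.4664 0.5035] y [-0.0729 -0.0086] z [0.0431 0.0624]
side 1 80 x [0.4659 0.5034] y [-0.0534 -0.0386] z [0.0447 0.0624]
side 1 82 x [0.466  0.5028] y [-0.0282 -0.0137] z [0.0458 0.0625]
end t 35.6 p [ 0.4843 -0.0989 -0.0068] F [-0.3 -1.   9.4] gap 0.0394 grip 30.0
```

The dowel top is at 0.061, so it is seated, and the overhang past the board is about 5 mm at the visible end, which puts it centred. The push is 9.5–9.7 N, with sideways force under 0.7 N and yaw moment near 0. Handing in.

```bash
python3 -c "
from h import *
st('pre'); print(close_job())"
```

```text
pre t 35.6 p [ 0.4843 -0.0989 -0.0068] F [-0.3 -1.   9.4] gap 0.0394 grip 30.0
the job is handed in; nothing more can be done
None
```

The job is handed in at 35.6 s: the tin stands on the shelf in line at the −y end of the row, and the thick dowel lies centred in the V, still gripped and pressed straight down with about 9.5 N; my first grasp at the dowel closed above it without moving it, because the reported tool height was about 33 mm too low.

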